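Wedge the strap clamp tight on the holder block

ROBOT

A 6-joint arm with a two-finger parallel gripper is mounted at the origin on a cart in front of the work surface, level with it; the furniture and walls round the work are solid. World frame = base frame: x ahead of the robot, y to its left, z up, the work surface at z = 0. Lengths are in mm, angles in degrees, forces in N, time in s.
With the tool pointing down it reaches from about 325 to 925 mm from the base axis. Payload 3.1 kg.
Tool frame: the origin (TCP) lies at the very end of the fingers, on their centre line; the grasp point (between the pads) lies grasp_offset behind it (grasp_offset is the distance from the TCP to the grasp point, in mm); z points along the fingers, y is the line along which they close (so a half turn about z gives the same grasp; the last joint's range is limited). The gripper opens to 85 mm and grips with 20 to 120 N. Pads are 22 mm wide; open, the fingers measure 114 mm over their backs; the gripper's body (76 mm by 85 mm) begins 54 mm behind the grasp point. The pads swing forward as they close: fully open they stand 13 mm farther back than shut.
Start: joints at [57.743, 12.427, 92.441, -0, 75.132, -6.429], TCP at [272.288, 562.582, 231.3] pointing down, gripper open.
Joint ranges: [-157.48, 157.48], [-44.54, 120.13], [17.64, 146.25], [-64.5, 244.5], [7.68, 150.69], [-147.95, 147.95]. Speed limits (degrees/s): [159.86, 159.86, 180, 180, 180, 180].

INTERFACE

Orientations are given as [roll, pitch, yaw] about the fixed x, y, z axes, in that order (R = Rz(yaw) Ry(pitch) Rx(roll)).
In Python, from station import * gives the robot as it stands. Calls block until the motion is done:
- goto(position, orientation): joint-space move of the TCP to a pose.
- move_l(position, attitude=None, speed=150): straight line of the TCP; attitude=None keeps the orientation; speed is the mean speed in mm/s.
- move_j(angles): joint-space move.
- grip(opening, squeeze=None): finger opening in mm; squeeze is the grip in N (None keeps the last); returns when the fingers have stopped.
- wait(seconds).
- solve_ik(position, orientation): joint angles nearest the present ones, or None.
- get_obs(): the state.
- get_image(name): name is "side" or "top"; returns the picture (420x560x3 uint8, red, green, blue); there is no depth.
- get_calibration(name): a dict with "fx", "fy", "cx", "cy" (pixels), "R" (3x3) and "t" (3): a world point X has camera coordinates R X + t. Camera axes: x right, y down, z forward; pixel columns grow to the right and rows downward; lengths in mm; the calibration is good to about 2 mm. A picture is of the moment at which its call begins. get_calibration takes no time and is no camera call.
A pose or a line that the arm cannot do raises Unreachable and nothing moves.
- sign_off(): hands the job in; it is judged then, once.
Trained networks look in the newest picture that a camera, given by its name, has taken for a name from the list of things; names that differ only in an ending like _2 or _b are one class to them, and where a whole thing is asked for, a point or a joint stands for the part that bears it (a point fixed in the world has none). Each returns a list of dicts, best first, with "score" (0 to 1); they miss things now and then, are a little off and sometimes report something else, mostly with a low value. They report only what shows in the picture. A call takes as long as a camera call. They do not tell look-alikes from the thing itself.
- spot_in(name, camera): "extent" ([centre column, centre row, width, height] in pixels, round what is visible of it).
- regions_of(name, camera): "region" (420x560 bool, what is visible of it) and "extent" ([centre column, centre row, width, height] in pixels, round what is visible of it).
The state is a dict: "t": time; "joint_pos": joint angles; "qvel": joint speeds; "effort": joint torques, N m; "tcp_pos": TCP position; "ee_rot": TCP orientation; "wrist_force": force on the tool from outside, world axes, zero at the start; "moment": the same for the moment, N m; "grip_width": finger opening in mm; "grip_force": force on a finger pad.
Only numpy, scipy, OpenCV 4.12 (cv2) and the standard library are available. Lean on these libraries where they do the work, as an engineer would, in place of code of your own. Each camera call takes 0.05 s, during which the arm holds its last target. There are 200 camera calls.

TASK

Gently slide the steel holder block, which stands under the clamp's nose, until it lies flush against the side fence, then pick up the loose dark steel wedge and push it thin end first along the bench under the clamp's heel until it jams tight and clamps the block. A firm push of about 15 to 20 N on the wedge is right, clearly more would mark the block's brass seat; let go so that the wedge stays jammed, and leave the other things where they are.

Things in the scene. Friction and masses are not known exactly. Their poses are not given: they have to be found in the camera images.
- clamp: dark steel body of the strap clamp, fixed to the bench, 113x80x54 mm. Origin on the bench in its mid-plane; x runs from heel (towards the robot) to nose, y left, z up. Two rails (x -45 to +33, y 18 to 34 mm each side, 12 high) leave a 36 mm channel open to the bench for the wedge; at x = -5 two ears 54 mm high carry the strap (screw head 64 mm high)
- fence (a point): middle of the fence's inner face (clamp x 47, y +13, z 16 mm), a wall along x from 27 to 67 mm, 26 mm high. It stands on a 5 mm table (clamp x 28 to 68, y -40 to 40); beside it the block stands on a packing strip whose top is 8 mm above the bench
- strap: bright steel strap, a see-saw bar 122x20x10 mm, origin at its pivot (clamp x -5, y 0, z 45 mm), axes as the clamp's at rest. A light spring holds it level. Its nose is the round tip of a stiff set screw, 55 mm in +x of the pivot, 2 to 7 mm above the block: its setting differs and is not measured. Lifting the heel lowers the nose as much; once it meets the block force rises steeply, so only the felt push tells when the wedge is tight
- heel (a point): lowest point of the strap's heel, a round cross bar 30 mm wide, radius 5, under a leg at clamp x = -60 mm; 8 mm above the bench at rest. The wedge goes under here, along the clamp's +x. With friction (about 0.6, give or take a fifth) a third to a half of the push on the wedge reaches the block
- holder_block: dark steel holder block, 24 (x) by 26 (y) mm, 20 high, 23 with its round brass seat; origin centre of the underside. It stands loose under the nose, clamp x about 50 mm, 7 to 14 mm short of the fence in -y. Flush at the fence its origin is at clamp y = 0, sides parallel to the clamp's. Push it from its free -y side
- wedge: loose dark steel wedge lying flat, 127 mm long, 24 wide. Origin centre of the underside, x towards the thin end (x = +63.5, 4 mm thick). Its top rises 1 in 7 over 105 mm to 19 mm; then the tail, a block 22 mm long (x -63.5 to -41.5), 24 wide, 30 high, to grip across its width. Meets the heel 28 mm under, jams about 45 to 85 mm under. Pressing it down while sliding adds friction to the push
- torch: bystander, to be left alone: small torch with a glass tail, 40x68x26 mm; origin at the centre of its underside
- spring_tin: bystander, to be left alone: flat round tin, 63 mm across, 20 mm high; origin at the centre of its underside
- loupe: bystander, to be left alone: black eye loupe, 35 mm across, 29 mm high; origin at the centre of its underside
- driver: bystander, to be left alone: jeweller's screwdriver, 94 mm long; origin at the centre of its underside
- oil_bottle: bystander, to be left alone: small bottle, 22 mm across, 46 mm high; origin at the centre of its underside
- pin_punch: bystander, to be left alone: pin punch, 98 mm long; origin at the centre of its underside
Mind the look-alikes: they are no part of the job. What is shaped like the holder_block but orange or turquoise is not meant.

How it is judged (in metres and radians):
On the way, in this order (a step that is already met when the one before it is completed fails the run):
1. the block lies flush against the fence (y of holder_block in the frame of clamp above -0.002 m and angle between the x axis of holder_block and the x axis of clamp, either way round below 0.08 rad and angle between holder_block's own z axis and vertical below 0.06 rad), for 0.2 s.
2. with the block at the fence, the wedge is jammed under the heel and the nose clamps the block (all of step 1 and contact force between strap and holder_block above 2.5 N and contact force between wedge and strap above 2.5 N), for 0.2 s.
At the end, for the whole second after the job is handed in: The block stands upright within 2 mm of the fence, parallel within 0.08 rad; the wedge lies flat under the heel, within 12 mm of the clamp's mid-plane and 0.2 rad of its direction, let go, at rest and still jammed: more than 2.5 N on the strap, and from the nose on the block (all of step 2 and y of wedge in the frame of clamp between -0.012 and 0.012 m and angle between the x axis of wedge and the x axis of clamp, either way round below 0.2 rad and angle between wedge's own z axis and vertical below 0.06 rad and height (world z) of wedge below 0.004 m and linear speed of each of wedge, holder_block below 0.01 m/s); the robot touches nothing.
It fails at once if the nose presses on the block with more than 12 N (its seat is marked) (contact force between strap and holder_block above 12 N).
It fails at once if the block is pushed with more than 25 N (contact force between the fingers and holder_block above 25 N).
It fails at once if a bystander is moved by more than 3 cm (distance of any of torch, spring_tin, loupe, driver, oil_bottle, pin_punch from where it was at the start of the episode above 0.03 m).
It also fails if it takes over 72 s, if anything falls off the work surface, if the arm or the gripper's body presses on something with over 40 N, if the wrist force passes 120 N, or if a joint passes its speed limit or range.

## Working session

There is one attempt and no reset: what is moved stays moved. The work goes in short steps, each a Python script; the robot and the scene stay as the last script left them, time stands still between calls to the robot, and variables do not carry over. Pictures are saved under pics/ and viewed, at most 10 in all, crops included, and the job is handed in when it is done.

```bash
mkdir -p pics; ls; python3 - <<'E'
from station import *
import cv2,numpy as np
for c in("top","side"):
    im=get_image(c); cv2.imwrite(f"pics/{c}0.png",im[:,:,::-1])
    k=get_calibration(c); print(c,{a:np.round(b,3).tolist() for a,b in k.items()})
    for n in["clamp","strap","holder_block","wedge"]:
        print(n,[(round(d["score"],2),np.round(d["extent"]).tolist()) for d in spot_in(n,c)][:4])
o=get_obs();print(o)
try: print(grasp_offset)
except Exception as e: print(e)
E
```

```text
pics
top {'fx': 419.781, 'fy': 419.781, 'cx': 280.013, 'cy': 205.673, 'R': [[-0.024, -1.0, -0.005], [-0.992, 0.025, -0.127], [0.127, 0.002, -0.992]], 't': [104.318, 534.037, 1025.512]}
clamp [(0.61, [268.0, 180.0, 36.0, 55.0])]
strap [(0.58, [265.0, 179.0, 19.0, 53.0]), (0.44, [209.0, 246.0, 15.0, 53.0])]
holder_block [(0.61, [313.0, 210.0, 10.0, 14.0]), (0.55, [275.0, 161.0, 6.0, 16.0]), (0.5, [312.0, 176.0, 8.0, 14.0])]
wedge [(0.78, [211.0, 245.0, 16.0, 54.0])]
side {'fx': 417.59, 'fy': 417.59, 'cx': 284.703, 'cy': 203.511, 'R': [[0.969, -0.246, -0.012], [-0.142, -0.517, -0.844], [0.201, 0.82, -0.536]], 't': [-480.854, 181.366, 820.49]}
clamp [(0.77, [316.0, 208.0, 54.0, 33.0])]
strap [(0.78, [315.0, 205.0, 51.0, 22.0])]
holder_block [(0.72, [300.0, 247.0, 15.0, 16.0]), (0.6, [335.0, 241.0, 15.0, 16.0])]
wedge [(0.63, [243.0, 195.0, 48.0, 21.0])]
{'t': 0.5, 'joint_pos': array([ 5.77416341e+01,  1.24274432e+01,  9.24419483e+01, -1.37969199e-03,
        7.51307751e+01, -6.42768354e+00]), 'qvel': array([ 0.10399437, -0.04064495, -0.02031566,  0.09925976,  0.02569802,
        0.09716002]), 'effort': array([ 2.03749728e-04, -3.96395159e+01, -3.03837168e+01, -3.21668904e-05,
        2.33091319e-03,  1.09702455e-05]), 'tcp_pos': array([272.30297055, 562.57170086, 231.29181427]), 'ee_rot': array([-1.79999685e+02,  1.30646516e-03,  1.54169672e+02]), 'wrist_force': array([-0.7158614 , -0.61892494, -0.46013249]), 'moment': array([-0.01320605, -0.01799524, -0.00688062]), 'grip_force': 0.0, 'grip_width': 85.28612002899355}
18.700000000000003
```

```bash
python3 - <<'E'
import cv2,numpy as np
a=cv2.imread("pics/top0.png");b=cv2.imread("pics/side0.png")
A=cv2.resize(a[130:290,180:340],None,fx=5,fy=5,interpolation=cv2.INTER_CUBIC)[:600] 
cv2.imwrite("pics/ca.png",cv2.resize(a[140:290,170:370],None,fx=4,fy=4,interpolation=cv2.INTER_CUBIC))
cv2.imwrite("pics/cb.png",cv2.resize(b[160:280,210:370],None,fx=5,fy=5,interpolation=cv2.INTER_CUBIC))
E
```

```text
(no output)
```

View pics/ca.png

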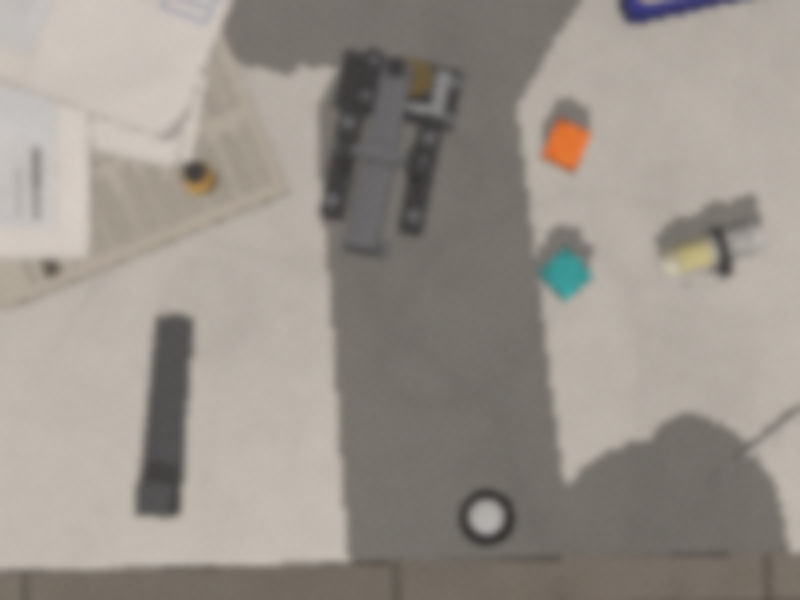

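View pics/cb.png

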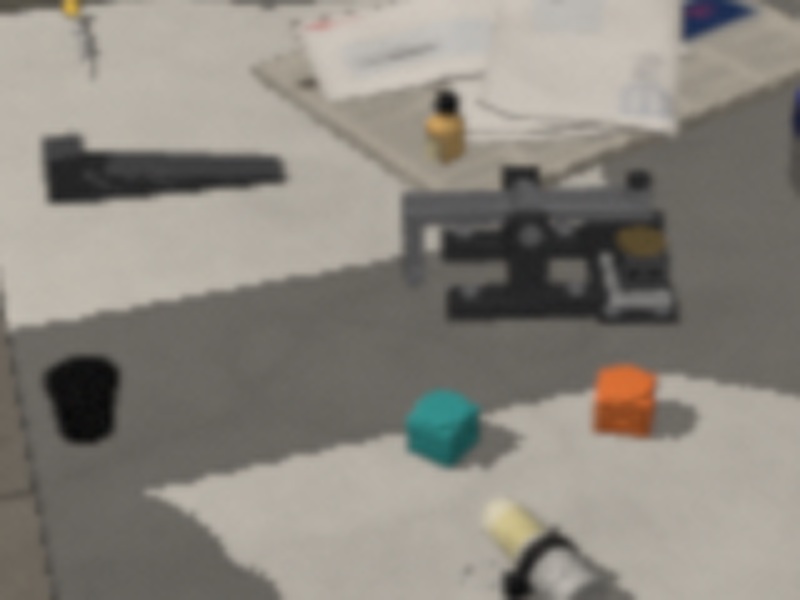

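View pics/top0.png

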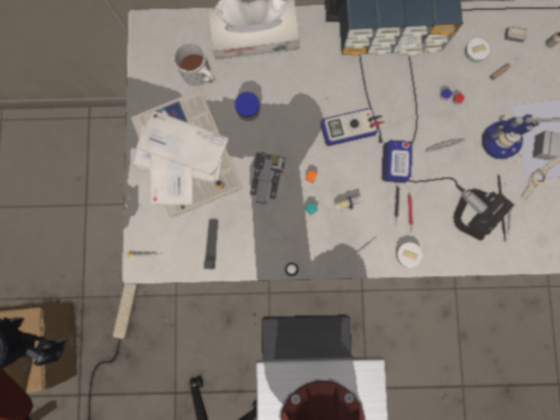

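The top view shows the clamp at about px (266,180), with its nose away from the robot and turned slightly right. The fence is on its left and the brass-seated block on its right. The wedge is at (211,245), thin end forward. The orange and turquoise blocks are decoys. Next I fit the known shapes to the network masks.

```bash
cat > fit.py <<'E'
import numpy as np,cv2
from scipy.optimize import minimize
def box(x0,x1,y0,y1,z0,z1): return np.array([[x,y,z] for x in(x0,x1) for y in(y0,y1) for z in(z0,z1)],float)
STRAP=[box(-66,56,-10,10,40,50),box(-65,-55,-10,10,13,42),box(-65,-55,-15,15,8,18)]
CLAMP=[box(-45,33,18,34,0,12),box(-45,33,-34,-18,0,12),box(-12,2,18,34,0,54),box(-12,2,-34,-18,0,54),box(28,68,-40,40,0,5),box(27,67,13,25,0,26)]
WEDGE=[np.array([[x,y,z] for y in(-12,12) for x,z in((63.5,0),(63.5,4),(-41.5,0),(-41.5,19))],float),box(-63.5,-41.5,-12,12,0,30)]
S=4
def render(parts,p,k):
    c,s=np.cos(p[2]),np.sin(p[2]); m=np.zeros((420*S,560*S),np.uint8)
    for P in parts:
        W=np.c_[c*P[:,0]-s*P[:,1]+p[0],s*P[:,0]+c*P[:,1]+p[1],P[:,2]]
        C=W@np.array(k["R"]).T+k["t"]
        uv=np.c_[k["fx"]*C[:,0]/C[:,2]+k["cx"],k["fy"]*C[:,1]/C[:,2]+k["cy"]]
        cv2.fillConvexPoly(m,cv2.convexHull(np.round(((uv+.5)*S-.5)*16).astype(np.int32)),1,shift=4)
    return cv2.GaussianBlur(cv2.resize(m.astype(np.float32),(560,420),interpolation=cv2.INTER_AREA),(0,0),1)
def fit(parts,p0,data):
    D=[(cv2.GaussianBlur(m.astype(np.float32),(0,0),1),k) for m,k in data]
    f=lambda q:sum(((render(parts,(q[0],q[1],q[2]/200),k)-m)**2).sum() for m,k in D)
    q0=np.array([p0[0],p0[1],p0[2]*200])
    for st in(15,4):
        r=minimize(f,q0,method="Nelder-Mead",options=dict(initial_simplex=np.vstack([q0,q0+np.eye(3)*st]),xatol=.05,fatol=.02)); q0=r.x
    return np.array([q0[0],q0[1],q0[2]/200]),r.fun
def plane(u,v,k,z):
    R=np.array(k["R"]);d=R.T@[(u-k["cx"])/k["fx"],(v-k["cy"])/k["fy"],1];c=-R.T@np.array(k["t"])
    return (c+d*(z-c[2])/d[2])[:2]
E
python3 - <<'E'
from station import *
from fit import *
K={c:get_calibration(c) for c in("top","side")}
near={"clamp":{"top":(268,180),"side":(316,208)},"strap":{"top":(265,179),"side":(315,205)},"wedge":{"top":(211,245),"side":(243,195)}}
M={}
for c in K:
    get_image(c)
    for n in near:
        L=[d for d in regions_of(n,c) if np.hypot(*(np.array(d["extent"][:2])-near[n][c]))<12]
        if L: M[n,c]=L[0]["region"]; print(n,c,L[0]["score"],L[0]["extent"],M[n,c].sum())
np.savez("pics/m.npz",**{a+"_"+b:m for (a,b),m in M.items()})
p0=np.r_[plane(266,180,K["top"],30),-.15]; w0=np.r_[plane(211,245,K["top"],8),-.1]
print(p0,w0)
for cs in(("top",),("side",),("top","side")):
    def D(n): return [(M[n,c],K[c]) for c in cs if (n,c) in M]
    print(cs,"wedge",fit(WEDGE,w0,D("wedge")),"strap",fit(STRAP,p0,D("strap")),
     "both",fit(STRAP+CLAMP,p0,[(M["clamp",c]|M["strap",c],K[c]) for c in cs if ("clamp",c) in M and ("strap",c) in M]))
print(get_obs()["t"])
E
```

```text
clamp top 0.66 [266.9, 180.8, 37.1, 54.4] 1061
strap top 0.98 [266.5, 179.5, 16.7, 51.2] 388
wedge top 0.6 [208.3, 244.2, 13.8, 58.1] 506
clamp side 0.69 [315.9, 208.1, 53.7, 31.9] 1187
strap side 0.73 [315.1, 204.8, 49.6, 20.5] 371
wedge side 0.78 [243.7, 194.2, 48.0, 16.5] 434
[ 6.03977026e+02  1.25419495e+02 -1.50000000e-01] [ 4.42740000e+02  2.70258583e+02 -1.00000000e-01]
('top',) wedge (array([ 4.47209428e+02,  2.69356948e+02, -7.22837780e-02]), np.float64(3.5346145629882812)) strap (array([ 6.10695984e+02,  1.26793398e+02, -2.34380479e-01]), np.float64(12.526880264282227)) both (array([ 6.09774331e+02,  1.26424897e+02, -2.24834063e-01]), np.float64(120.64104461669922))
('side',) wedge (array([ 4.47882355e+02,  2.67006431e+02, -7.80257407e-02]), np.float64(14.09472370147705)) strap (array([ 6.09088767e+02,  1.26160213e+02, -1.88610693e-01]), np.float64(30.192546844482422)) both (array([ 6.05907068e+02,  1.23184265e+02, -1.91078557e-01]), np.float64(188.39598083496094))
('top', 'side') wedge (array([ 4.47468019e+02,  2.68820016e+02, -7.27729007e-02]), np.float64(21.541837692260742)) strap (array([ 6.09442254e+02,  1.26770632e+02, -2.20816805e-01]), np.float64(45.77581787109375)) both (array([ 6.07867688e+02,  1.26035785e+02, -2.15330146e-01]), np.float64(334.41180419921875))
0.9
```

```bash
python3 - <<'E'
from station import *
from fit import *
tiles=[]
for c,(u,v) in(("top",(266,180)),("side",(318,208))):
    im=cv2.imread(f"pics/{c}0.png");k=get_calibration(c)
    crop=lambda a:a[v-32:v+32,u-32:u+32]
    row=[]
    for yaw in(-.17,-.225):
        I=cv2.resize(crop(im),(384,384)[::1],interpolation=cv2.INTER_CUBIC)[:,:]
        for P in STRAP[:1]+CLAMP:
            m=render([P],(609,126.5,yaw),k)
            m=cv2.resize(crop(m),(384,384),interpolation=cv2.INTER_CUBIC)
            cs,_=cv2.findContours((m>.5).astype(np.uint8),0,1)
            cv2.drawContours(I,cs,-1,(0,255,0) if P is not STRAP[0] else (0,0,255),1)
        row.append(I)
    tiles.append(np.hstack(row))
o=np.vstack(tiles);cv2.imwrite("pics/ov.png",cv2.resize(o,(600,600)))
E
```

```text
(no output)
```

View pics/ov.png

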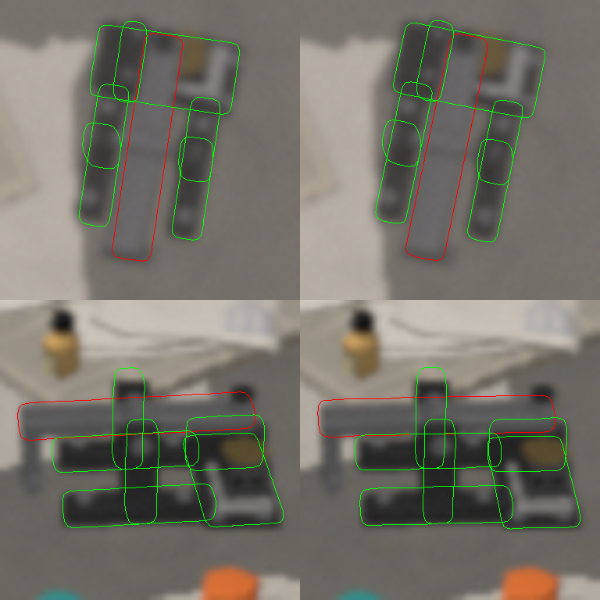

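```bash
cat > h.py <<'E'
from station import *
from fit import *
CL=np.array([609,126.5]);YAW=-.21
R2=np.array([[np.cos(YAW),-np.sin(YAW)],[np.sin(YAW),np.cos(YAW)]])
def cw(x,y,z): return [*(CL+R2@[x,y]),z]
def wc(p): return R2.T@(np.array(p)[:2]-CL)
def cf():  # wrist force in clamp axes
    f=np.array(get_obs()["wrist_force"]); return np.r_[R2.T@f[:2],f[2]]
E
python3 - <<'E'
from h import *
k=get_calibration("top");print("brass",wc(plane(275,159.5,k,31)))
k=get_calibration("side");print("brass side",wc(plane(210+640/5,160+242/5,k,31)))
A=[180,0,np.degrees(YAW)+90]
grip(0,40)
goto(cw(50,-62,120),A); move_l(cw(50,-62,13),speed=120); wait(.2)
f0=cf();t0=get_obs()["t"];print(t0,f0,get_obs()["grip_width"])
y=-62;log=[]
while y<-18:
    y+=1.0 if y<-32 else .25
    move_l(cw(50,y,13),speed=25); f=cf()-f0; log.append((y,*np.round(f,1)))
    if f[1]<-4: break
wait(.3);f=cf()-f0
print(len(log),log[::4][-12:],log[-3:],f,get_obs()["t"],wc(get_obs()["tcp_pos"]))
E
```

```text
brass [ 51.92714506 -14.79678979]
brass side [ 51.03250605 -18.56154707]
5.1917 [0.29616136 0.33879957 0.44396638] 0.20010399705608314
66 [(-41.0, np.float64(0.9), np.float64(0.4), np.float64(-0.0)), (-37.0, np.float64(-0.5), np.float64(-0.4), np.float64(-1.2)), (-33.0, np.float64(-0.3), np.float64(-1.1), np.float64(0.2)), (-31.25, np.float64(-0.5), np.float64(-1.2), np.float64(-0.3)), (-30.25, np.float64(-0.7), np.float64(-1.4), np.float64(-1.2)), (-29.25, np.float64(-0.3), np.float64(-1.4), np.float64(-0.6)), (-28.25, np.float64(-0.9), np.float64(-0.7), np.float64(-0.3)), (-27.25, np.float64(0.2), np.float64(-1.2), np.float64(-0.7)), (-26.25, np.float64(-0.0), np.float64(-0.2), np.float64(-0.1)), (-25.25, np.float64(0.3), np.float64(-0.6), np.float64(-1.5)), (-24.25, np.float64(-0.1), np.float64(-0.6), np.float64(-0.2)), (-23.25, np.float64(-0.7), np.float64(-3.7), np.float64(-0.4))] [(-23.5, np.float64(-0.3), np.float64(-2.1), np.float64(0.1)), (-23.25, np.float64(-0.7), np.float64(-3.7), np.float64(-0.4)), (-23.0, np.float64(-1.0), np.float64(-5.0), np.float64(1.2))] [-1.42805195 -5.92254907  1.49654394] 21.9917 [ 49.89129447 -23.71406568]
```

```bash
python3 - <<'E'
from h import *
move_l(cw(50,-45,13),speed=80); grip(60,60); move_l(cw(50,-45,130),speed=250)
w=np.array([447.4,268.8]);wy=-.073;d=np.array([np.cos(wy),np.sin(wy)])
T=w-52.5*d; W=[180,0,np.degrees(wy)+180]
goto([*T,90],W); move_l([*T,5],speed=120); wait(.1)
grip(20,60); o=get_obs();print("grip",o["grip_width"],o["grip_force"],o["t"],o["tcp_pos"],cf())
z=o["tcp_pos"][2]
move_l([*T,25],speed=100); o=get_obs();print("lift",o["grip_width"],o["grip_force"],cf())
C=[180,0,np.degrees(YAW)+180]
move_l(cw(-190,0,25),C,speed=150); move_l(cw(-190,0,8),speed=60); move_l(cw(-190,0,5),speed=15); wait(.2)
o=get_obs();print("down",o["grip_width"],o["t"],cf(),o["tcp_pos"])
for c in("top","side"):
    cv2.imwrite(f"pics/{c}1.png",get_image(c)[:,:,::-1])
a=cv2.imread("pics/top1.png")[140:265,205:325];b=cv2.imread("pics/side1.png")[165:290,230:350]
cv2.imwrite("pics/p1.png",cv2.resize(np.hstack([a,b]),(800,416),interpolation=cv2.INTER_CUBIC))
E
```

```text
grip 22.78505160782414 59.366261679679155 26.2417 [395.68933887 273.01508705   5.73206713] [-0.95425483 -0.68957995  4.97206064]
lift 22.43218775167673 58.776237918064 [-0.31226269 -0.34554933 -1.40449912]
down 22.752894640439035 28.4583 [-2.79669675  0.13659417  6.72111851] [423.63170641 166.33885412   5.74686765]
```

View pics/p1.png

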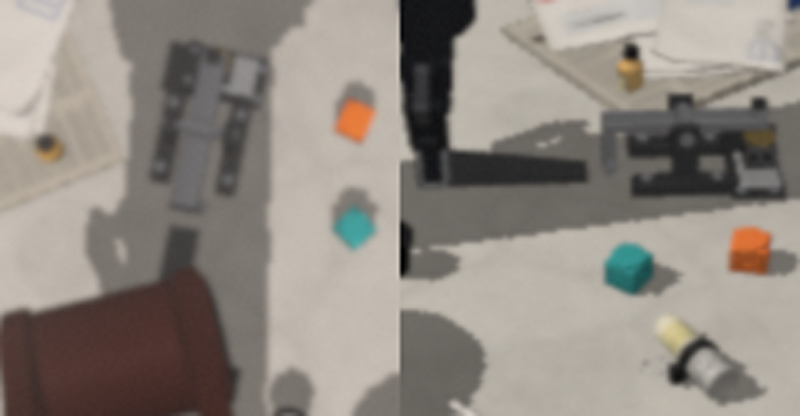

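The bench around the block's old place is clear, so the block has moved to the fence. The wedge tip at crop px (182,235) lines up with the strap heel at (187,205). I'll take off the downward load, then push while watching the force.

```bash
python3 - <<'E'
from h import *
z=5.65; x=-190
move_l(cw(x,0,z),speed=15); wait(.2); f0=cf(); print("unload",f0)
x=-154; move_l(cw(x,0,z),speed=50); wait(.1); print(cf()); log=[]; n=0
while x<-85:
    x+=1.5 if n==0 else .3
    move_l(cw(x,0,z),speed=40 if n==0 else 10); f=cf(); log.append((round(x,1),*[float(round(v,1)) for v in f]))
    if f[0]<-5.5: n=1
    if f[0]<-15: 
        wait(.3); f=cf()
        if f[0]<-15.5: break
    if get_obs()["t"]>58: break
o=get_obs();print(log[::3],log[-4:],f,o["t"],o["grip_width"],wc(o["tcp_pos"]))
E
```

```text
unload [-0.03676278  0.14784147  0.96367412]
[ 1.18982345 -0.81432338  1.19141842]
[(-152.5, -2.8, -0.6, 4.2), (-148.0, -3.1, -0.1, 5.5), (-143.5, -6.4, 0.5, 9.0), (-142.6, -9.1, 0.8, 12.6), (-141.7, -11.3, 0.3, 14.2), (-140.8, -10.5, 0.2, 14.0), (-139.9, -10.9, 0.9, 13.6), (-139.0, -10.1, 0.3, 12.7), (-138.1, -11.0, 0.8, 14.2), (-137.2, -9.7, 0.1, 13.8), (-136.3, -11.2, -0.0, 14.1), (-135.4, -9.8, 0.5, 13.4), (-134.5, -11.4, -0.1, 15.1), (-133.6, -9.8, -0.2, 12.3), (-132.7, -11.2, -0.2, 14.2), (-131.8, -9.5, 0.2, 13.1), (-130.9, -10.4, 0.5, 14.0), (-130.0, -9.4, 0.4, 11.8), (-129.1, -10.4, -0.1, 13.3), (-128.2, -10.0, -0.1, 13.1), (-127.3, -11.0, -0.6, 12.8), (-126.4, -9.6, -0.2, 12.8), (-125.5, -10.1, 0.1, 13.4), (-124.6, -10.5, 0.5, 13.0), (-123.7, -10.9, 0.2, 13.4), (-122.8, -8.7, -0.7, 12.8), (-121.9, -10.0, -0.2, 13.5), (-121.0, -8.8, 0.2, 12.2), (-120.1, -9.7, -0.5, 12.9), (-119.2, -9.3, -0.0, 12.3), (-118.3, -11.0, 0.7, 13.5), (-117.4, -12.0, 0.3, 14.8), (-116.5, -12.2, -0.4, 15.6), (-115.6, -14.9, 0.4, 17.6), (-114.7, -16.1, 0.7, 18.1)] [(-115.6, -14.9, 0.4, 17.6), (-115.3, -14.9, 0.1, 17.5), (-115.0, -15.0, 0.4, 18.7), (-114.7, -16.1, 0.7, 18.1)] [-15.98595015   0.56476535  18.0419946 ] 56.325 22.850061316594793 [-1.20766956e+02 -1.18850908e-01]
```

The vertical load of 18 N means much of the 16 N push goes into bench friction. I'll relieve it and top up the push.

```bash
python3 - <<'E'
from h import *
z=5.65; x=-114.7; log=[]
for i in range(26):
    f=cf(); eff=-f[0]-.6*max(f[2],0); log.append((round(x,1),round(z,2),*[float(round(v,1)) for v in f],round(float(eff),1)))
    if get_obs()["t"]>65.5: break
    if f[2]>4: z+=.4
    elif eff<15.3: x+=.4
    else:
        wait(.1); f=cf()
        if -f[0]-.6*max(f[2],0)>14.8: break
    move_l(cw(x,0,z),speed=15)
o=get_obs();print(*log,sep="\n");print(o["t"],o["grip_width"],wc(o["tcp_pos"]))
E
```

```text
(-114.7, 5.65, -16.0, 0.6, 18.0, 5.2)
(-114.7, 6.05, -14.3, 1.5, 15.1, 5.2)
(-114.7, 6.45, -11.8, 0.1, 12.1, 4.6)
(-114.7, 6.85, -11.9, 1.4, 9.3, 6.3)
(-114.7, 7.25, -10.2, 0.6, 6.4, 6.4)
(-114.7, 7.65, -8.7, 1.8, 3.9, 6.3)
(-114.3, 7.65, -9.3, 2.3, 4.2, 6.8)
(-114.3, 8.05, -8.9, 1.9, 2.1, 7.6)
(-113.9, 8.05, -9.0, 2.0, 2.3, 7.6)
(-113.5, 8.05, -9.3, 2.3, 3.2, 7.4)
(-113.1, 8.05, -11.8, 1.9, 4.3, 9.2)
(-113.1, 8.45, -10.0, 1.8, 2.1, 8.7)
(-112.7, 8.45, -10.1, 1.8, 2.5, 8.7)
(-112.3, 8.45, -10.8, 2.0, 2.8, 9.1)
(-111.9, 8.45, -11.3, 2.3, 4.2, 8.8)
(-111.9, 8.85, -10.1, 2.7, 1.6, 9.2)
(-111.5, 8.85, -11.3, 1.4, 2.9, 9.5)
(-111.1, 8.85, -11.9, 3.0, 2.9, 10.1)
(-110.7, 8.85, -12.7, 2.1, 3.7, 10.5)
(-110.3, 8.85, -13.5, 1.7, 4.6, 10.8)
(-110.3, 9.25, -13.0, 0.6, 1.4, 12.2)
(-109.9, 9.25, -13.2, 2.5, 2.6, 11.7)
(-109.5, 9.25, -13.5, 1.6, 3.1, 11.6)
(-109.1, 9.25, -14.2, 1.7, 4.7, 11.3)
(-109.1, 9.65, -14.2, 2.3, 1.4, 13.3)
(-108.7, 9.65, -14.2, 2.1, 1.2, 13.5)
62.825 22.938413441436705 [-118.41411393   -1.29364762]
```

```bash
python3 - <<'E'
from h import *
z=9.9;x=-107.8
move_l(cw(x,0,z),speed=8); f=cf(); print(f,get_obs()["t"])
for i in range(4):
    if -f[0]-.6*max(f[2],0)>14.8: break
    x+=.4; z+=.1; move_l(cw(x,0,z),speed=10); f=cf(); print(f)
grip(50); o=get_obs(); print(o["t"],o["grip_width"],wc(o["tcp_pos"]),cf())
p=o["tcp_pos"]; move_l([p[0],p[1],95],speed=150); print(get_obs()["t"],cf())
for c in("top","side"): cv2.imwrite(f"pics/{c}2.png",get_image(c)[:,:,::-1])
b=cv2.imread("pics/side2.png")[165:265,230:370]
cv2.imwrite("pics/p2.png",cv2.resize(b,(770,550),interpolation=cv2.INTER_CUBIC))
E
```

```text
[-15.84902247   2.01088508   1.84897353] 63.075
[-15.07973015   2.65456367   2.0993664 ]
[-16.38727461   2.43804713   2.84580951]
[-16.10541451   1.77114358   2.73541809]
[-16.79254737   2.31494896   2.07349579]
64.45 50.02900259897145 [-105.22543394    0.11502804] [-0.35523039 -0.48740067 -0.54421282]
65.1667 [ 0.90333929 -0.26739461 -0.30081948]
```

View pics/p2.png

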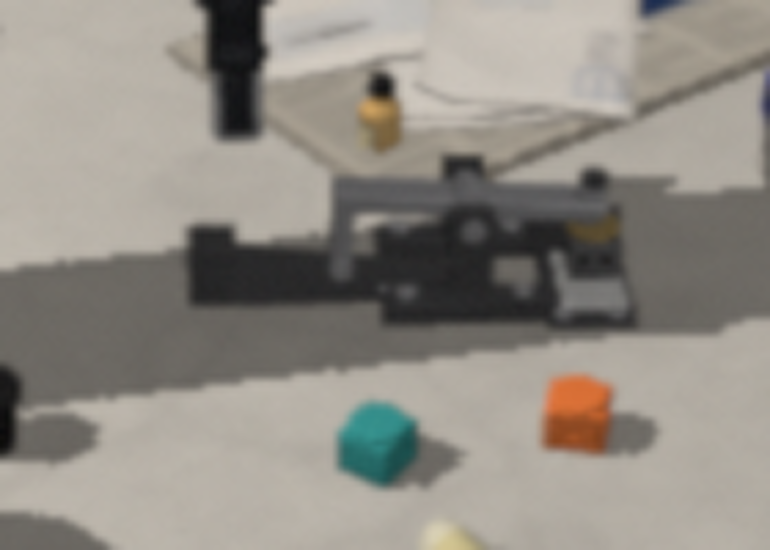

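The wedge is flat and jammed under the heel at (345,265), the strap is tilted nose-down onto the brass seat at (593,225), and the gripper is clear. I'm handing the job in.

```bash
python3 -c "
from station import *
print(sign_off())"
```

```text
the job is handed in; nothing more can be done
None
```

I handed the job in at about 65 s: the block was pushed against the fence, the wedge was jammed under the heel with a final push of about 16 N, and the gripper let go and backed clear; the judge's verdict was not shown.

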